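# Fit the counter's battery and hold its recessed reset

### The job

Take the charged battery pack out of the charging cradle and press it into the battery bay of the bench-top counter until its top is flush with the deck. Then take the reset stylus from the tool rack, pass its tip through the small round reset hole in the deck and press the recessed button fully down. Finish while still gripping the stylus and holding the button down, with the battery still flush and everything else on the bench left standing where it was.

Things in the scene. Friction and masses are not known exactly. Their poses are not given: they have to be found in the camera images.
- counter: Counter: off-white case, fixed, 240 (x) x 300 (y) x 100 mm high; x to its back, y left, z up, origin at the centre of its underside. Flat deck 100 mm up from x -50 to +120 mm; before it a sloping front panel with screen and keys. On the deck: battery bay right (-y), dark round sample port (66 mm across, 39 mm above the deck) at x 35, y 20 mm, reset hole left (+y).
- bay (a point): Centre of the mouth of the battery bay, level with the deck, axes as the counter's; in the counter's frame at x 35, y -75, z 100 mm. Dark rectangular pocket 49 mm (x) by 75 mm (y), 40 mm deep to two rigid ledges, upright walls.
- connector (a joint): Stiff contact block in the middle of the bay's floor, m: 0 at the start (its top 34 mm below the deck), grows downwards to 0.006 when the battery sits on the ledges. It moves down under about 12 N, has no spring and stays where pushed; the battery's weight does not move it, so at first the battery rests 6 mm proud of the deck.
- reset_hole (a point): Centre of the round reset hole, level with the deck, axes as the counter's; in the counter's frame at x 30, y 105, z 100 mm. Straight upright hole 13 mm across with a flat dark bezel ring 21 mm across.
- reset (a joint): Travel of the recessed reset button, m: 0 up, grows downwards to 0.005 fully down. Its flat grey cap (12 mm across) lies 24 mm below the deck on the axis of the reset hole. Spring return: 1.5 N to start it, 5 N fully down.
- battery: Battery pack, about 0.22 kg: grey block 44 (x) x 70 (y) x 40 mm high; on its top a grip rib 14 mm thick (x), 42 mm long (y), 24 mm high. Origin at the centre of its underside, z up. Fits the bay either way round, long side along the counter's y, 2.5 mm play on each side; 3 mm chamfer round its foot. Starts upright, rib up, in the cradle.
- battery_face (a point): Centre of the flat top of the battery's block (foot of the grip rib), 40 mm above its underside, axes as the battery's.
- cradle: Charging cradle, black block fixed to the bench, 74 (x) x 100 (y) x 32 mm high, origin at the centre of its underside, with a 40 mm high strip along its +x side (to x = 59 mm). Its pocket is 12 mm deep with 1.5 mm play, floor 20 mm up; the battery's block tops out 60 mm and its rib 84 mm above the bench.
- rack: Tool rack, aluminium, fixed to the bench: flat top plate 175 (x) x 62 (y) x 6 mm, top 85 mm up, on two end plates, open at the sides; origin at the centre of its underside. Three 12 mm holes in a row along its x, at x = -55, 0 and +55 mm; a tool hangs upright in each, the stylus in any one of them.
- stylus: Reset stylus, 45 g, upright in the rack, origin at its tip. Along its z: steel rod 5 mm thick, round end (0 to 47 mm), black neck 10 mm thick (to 62), flange 24 mm across (62 to 66), round ribbed black handle 14 mm thick (66 to 134). The flange rests on the rack: tip 23 mm, handle top 157 mm above the bench. The slimmest handle of the three tools and the only one with a flange.
- stylus_tip (a point): The stylus's tip (lower end of the steel rod), z up along the stylus.
- screwdriver: Bystander: screwdriver hanging in the rack, fat black handle 28 mm thick, its top 167 mm above the bench. Origin at its tip.
- marker: Bystander: capped grey marker pen hanging in the rack, cap 18 mm thick with a clip, its top 137 mm above the bench. Origin at its lower end.
- vial_a: Bystander: glass vial with white cap, 27 mm across, 60 mm high, standing on the robot's left. Origin under its centre.
- vial_b: Bystander: the same kind of vial, standing on the robot's right. Origin under its centre.
- cassette: Bystander: black cassette 66 x 192 mm with twelve capped vials, 64 mm high, behind the counter. Origin under its centre.
- bottle: Bystander: amber bottle, 72 mm across, 160 mm high, standing. Origin under its centre.
- tipbox: Bystander: pipette tip box 82 x 120 x 80 mm, white with clear lid. Origin under its centre.
Mind the look-alikes: they are no part of the job. Of the things like the battery, leave any that is turquoise; of the rest the smaller one is meant. What is shaped like the stylus but red is not meant.

How it is judged:
By the outcome, as a careful person would: the job done as asked, in the order asked, and still so for the second after the job is handed in, while the arm keeps its last pose, push and grip.
It also fails if it takes over 72 s, if anything falls off the work surface, if the arm or the gripper's body presses on something with over 40 N, if the wrist force passes 120 N, or if a joint passes its speed limit or range.

### The arm

A 7-joint arm with a two-finger parallel gripper is mounted at the origin on the work surface. World frame = base frame: x ahead of the robot, y to its left, z up, the work surface at z = 0. Lengths are in m, angles in degrees, forces in N, time in s.
With the tool pointing down it reaches from about 0.425 to 0.875 m from the base axis. Payload 4.7 kg.
Tool frame: the origin (TCP) lies on the centre line of the jaws, within the pads' length; the fingertips stand 14 mm ahead of it and the grasp point (between the pads) lies 5 mm behind it; z points along the fingers, y is the line along which they close (so a half turn about z gives the same grasp; the last joint's range is limited). The gripper opens to 87 mm and grips with 3 to 60 N. Pads are 19 mm wide; open, the fingers measure 117 mm over their backs; the gripper's body (75 mm by 190 mm) begins 51 mm behind the grasp point.
Start: joints at [70.709, 18.392, -4.016, 83.108, 1.295, 78.541, -3.26], TCP at [0.223, -0.61, 0.237] pointing down, gripper open.
Joint ranges: [-163.93, 163.93], [-17.29, 119.83], [-79.2, 71.16], [3.27, 140.29], [-89.18, 269.18], [5.43, 117.66], [-154.24, 154.24]. Speed limits (degrees/s): [147.25, 147.25, 180, 180, 180, 180, 180].

### API

Orientations are given as [roll, pitch, yaw] about the fixed x, y, z axes, in that order (R = Rz(yaw) Ry(pitch) Rx(roll)).
In Python, from cell import env gives the robot as it stands.
- The arm moves only by the tool jog_arm, never from a script. Its argument "motion" is a list that holds one entry, the list of rows, each a list of 7 numbers: the shift along the tool's x, y, z in units of 0.1 m (1.0 is 0.1 m), then the turn, a rotation vector about the tool's x, y, z in units of 180 degrees (1.0 is 180 degrees), then the closure, from 0 (fully open) to 1 (shut). A call has 1 to 5 rows; each row is the pose to reach, as a shift and turn from the pose commanded when the call began, along the tool's axes at that moment, turning the shorter way round; what a row does not reach only later rows make up. A row lasts 1/10 s, in which the tool goes at most 50 mm and 8.59 degrees, less where a joint would pass 70% of its speed; a pose out of reach is approached as far as the arm can. A call with a number of a shift or a turn outside -1 to 1 is refused whole. A call with a gripper value outside its range is refused whole. The fingers move at their own pace and stop on an object; "grip_force" is the grip in N (left out, the last holds). Time passes only in rows, so rows that repeat a pose let the fingers close. It gives the time, the measured TCP pose, the force, the opening and the grip force at its end, in the units of the state.
- env.get_obs(): the state, without advancing time (a new reading comes with each control period).
- env.read_camera(name): name is "side" or "top"; returns (picture, depth): 400x640x3 uint8, red, green, blue; 400x640 float32, m along the optical axis (not along the pixel's ray), 0 where there is no reading.
- env.camera_info(name): a dict with "camera_matrix" (3x3 intrinsics, pixels), "origin" and "orientation" of the camera in the world. Camera axes: x right, y down, z forward; pixel columns grow to the right and rows downward; lengths in m; the calibration is good to about 2 mm. A picture is of the moment at which its call begins. camera_info takes no time and is no camera call.
- env.sign_off(): hands the job in; it is judged then, once.
The state is a dict: "time_s": time; "qpos": joint angles; "joint_velocities": joint speeds; "effort": joint torques, N m; "tool_pos": TCP position; "tool_rot": TCP orientation; "force": force on the tool from outside, world axes, zero at the start; "wrist_torque": the same for the moment, N m; "grip_width": finger opening in m; "grasp_force": force on a finger pad.
Only numpy, scipy, OpenCV 4.12 (cv2) and the standard library are available. Lean on these libraries where they do the work, as an engineer would, in place of code of your own. Each camera call takes 0.05 s, during which the arm holds its last target. There are 200 camera calls.

## Working session

There is one attempt and no reset: what is moved stays moved. The work goes in short steps, Python scripts to look and compute and a tool call to move; the robot and the scene stay as the last step left them, time stands still between calls to the robot, and variables do not carry over. Pictures are saved under pics/ and viewed, at most 10 in all, crops included, and the job is handed in when it is done.

Besides the shell and the picture viewer there is one more tool, called after ">>>" by a JSON object that holds its "api" and its "payload", one argument or row to a line. jog_arm: Moves the arm, as the interface text tells. Shifts and turns lie within -1 to 1; 1 stands for 0.1 m of shift or 180 degrees of turn. Its arguments: {"type":"object","properties":{"motion":{"type":"array","items":{"type":"array","items":{"type":"array","items":{"type":"number"}}}},"grip_force":{"type":"number"}},"required":["motion"]}

```bash
mkdir -p pics; ls
cat > h.py <<'E'
import numpy as np,cv2
from cell import env
from scipy.spatial.transform import Rotation as R
def cam(n):
    i=env.camera_info(n);K=np.array(i["camera_matrix"]);o=np.array(i["origin"]);q=i["orientation"]
    q=np.array(q); Rm=q if q.shape==(3,3) else R.from_euler('xyz',q,degrees=True).as_matrix()
    return K,o,Rm
def pt(n,d,u,v):
    K,o,Rm=cam(n);z=d[v,u];return o+Rm@(np.linalg.inv(K)@[u,v,1]*z)
def ray(n,u,v,z):
    "point on the pixel's ray at world height z"
    K,o,Rm=cam(n);r=Rm@(np.linalg.inv(K)@[u,v,1]);return o+r*(z-o[2])/r[2]
def cloud(n,d):
    K,o,Rm=cam(n);v,u=np.mgrid[:400,:640];p=np.stack([u,v,np.ones_like(u)],-1)@np.linalg.inv(K).T*d[...,None];return p@Rm.T+o
E
python3 - <<'E'
from h import *
for n in("top","side"):
    print(env.camera_info(n))
    p,d=env.read_camera(n);np.savez(f"{n}0.npz",p=p,d=d);cv2.imwrite(f"pics/{n}0.png",p[...,::-1])
print(env.get_obs())
E
```

```text
pics
{'camera_matrix': array([[385.08784602,   0.        , 314.8057843 ],
       [  0.        , 385.08784602, 200.59833261],
       [  0.        ,   0.        ,   1.        ]]), 'origin': array([ 0.41647631, -0.0519829 ,  1.31622146]), 'orientation': array([-174.14814645,    0.70592099,  -90.89016208])}
{'camera_matrix': array([[448.6479147 ,   0.        , 319.6969444 ],
       [  0.        , 448.6479147 , 199.97035849],
       [  0.        ,   0.        ,   1.        ]]), 'origin': array([-0.04724407,  0.6873282 ,  0.88482912]), 'orientation': array([-1.30621874e+02, -7.22605608e-02, -1.39116758e+02])}
{'time_s': 0.1, 'qpos': array([70.70804194, 18.43474254, -4.01550814, 83.16629087,  1.29804329,
       78.54185802, -3.26098658]), 'joint_velocities': array([-0.10686243, -0.09641433,  0.01652956, -0.10335958,  0.1032145 ,
        0.0795036 , -0.11147639]), 'effort': array([ 5.13778741e-04, -4.92567873e+01, -4.05530417e-01, -3.13396454e+01,
       -6.41408237e-02,  3.94438673e-02,  8.09658150e-05]), 'tool_pos': array([ 0.22315483, -0.60999955,  0.23558589]), 'tool_rot': array([-1.79902509e+02,  8.42041123e-03,  2.01011222e+01]), 'force': array([ 0.15188605, -0.71949118, -0.06359472]), 'wrist_torque': array([ 0.0170467 ,  0.01040977, -0.00021909]), 'grasp_force': 0.0, 'grip_width': 0.08685718923856414}
```

View pics/top0.png

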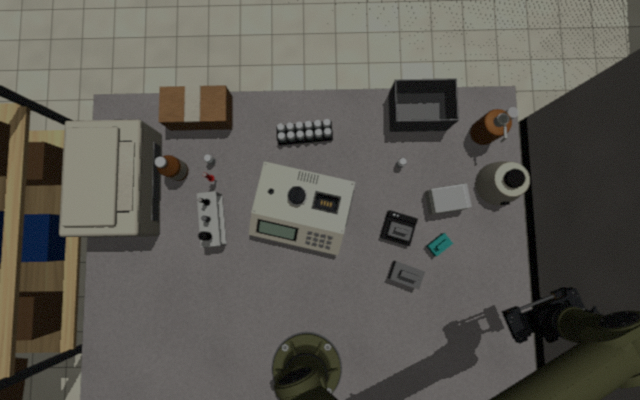

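View pics/side0.png

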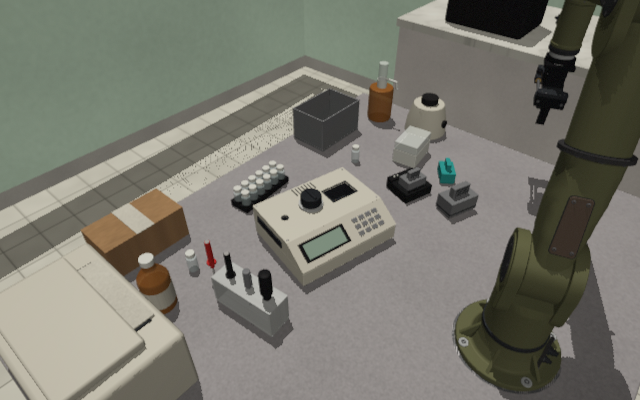

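The pictures show:
- **Battery look-alikes (top view):** the grey pack in the black cradle at (399,229), a larger grey pack on the bench at (405,275), and a turquoise one at (439,244).
- **Stylus look-alikes (top view):** a slim black tool at (205,203), the grey marker at (206,219), the fat screwdriver at (204,236), and a red one at (210,178).
- **Choice:** the cradle pack and the slim black tool.

Next I check this choice in close crops.

Run:
```python
from h import *
t=np.load("top0.npz");s=np.load("side0.npz")
def crop(p,u,v,w,h,k):
    return cv2.resize(p[v:v+h,u:u+w,::-1],None,fx=k,fy=k,interpolation=cv2.INTER_CUBIC)
a=crop(t["p"],240,155,200,140,4)
cv2.imwrite("pics/c1.png",np.clip(a*1.5,0,255))
b=np.hstack([crop(t["p"],180,165,60,100,6)[:, :],crop(s["p"],190,230,110,150,4)])
cv2.imwrite("pics/c2.png",np.clip(b*1.4,0,255))
c=cloud("top",t["d"])
for n,(u0,u1,v0,v1,z0,z1) in dict(deck=(250,360,155,210,.09,.11),rib=(380,420,205,250,.075,.095),blk=(380,420,205,250,.053,.067),cradle=(375,425,205,250,.025,.046),rack=(190,235,185,255,.078,.092),bigrib=(385,430,255,295,.04,.1)).items():
    P=c[v0:v1,u0:u1].reshape(-1,3);P=P[(P[:,2]>z0)&(P[:,2]<z1)]
    if len(P)>4: 
        r=cv2.minAreaRect(P[:,:2].astype(np.float32)*1000); print(n,len(P),P.mean(0).round(4),np.round(np.median(P[:,2]),4),r)
```

```text
deck 3086 [0.582  0.0143 0.099 ] 0.099 ((560.6605834960938, -1.6450042724609375), (301.2319030761719, 158.81105041503906), 76.54462432861328)
rib 65 [ 0.4428 -0.3112  0.0827] 0.0826 ((442.8749694824219, -311.8202819824219), (41.50312805175781, 14.900047302246094), 72.68511962890625)
blk 230 [ 0.4428 -0.3101  0.0593] 0.059 ((442.9407653808594, -311.7902526855469), (70.25794982910156, 43.888023376464844), 72.06427001953125)
cradle 573 [ 0.4598 -0.314   0.0339] 0.0329 ((453.89410400390625, -315.1845397949219), (100.98636627197266, 95.98165893554688), 72.70907592773438)
rack 859 [0.4931 0.3035 0.0838] 0.0839 ((490.9444580078125, 306.75250244140625), (175.22488403320312, 64.13250732421875), 5.285767555236816)
bigrib 607 [ 0.3018 -0.3285  0.062 ] 0.0563 ((300.65087890625, -331.2892150878906), (99.50141906738281, 61.42733383178711), 68.90995025634766)[ WARN:0@0.494] global loadsave.cpp:1063 imwrite_ Unsupported depth image for selected encoder is fallbacked to CV_8U.
```

View pics/c1.png

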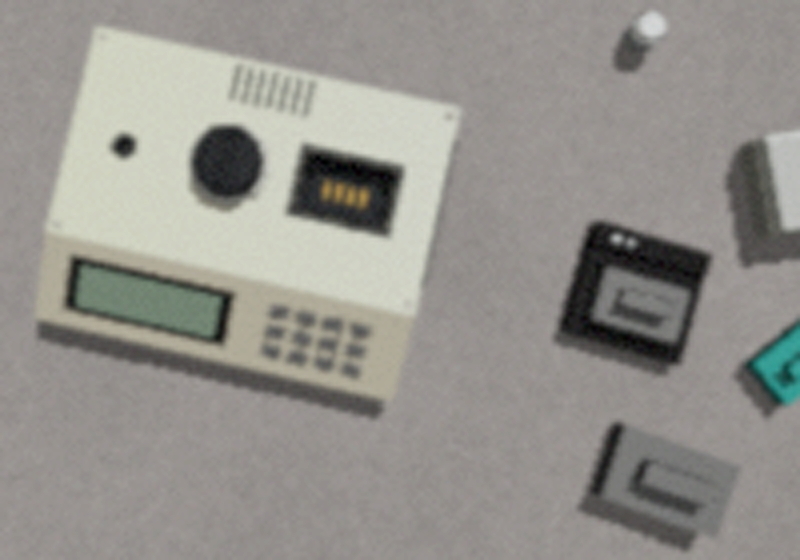

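View pics/c2.png

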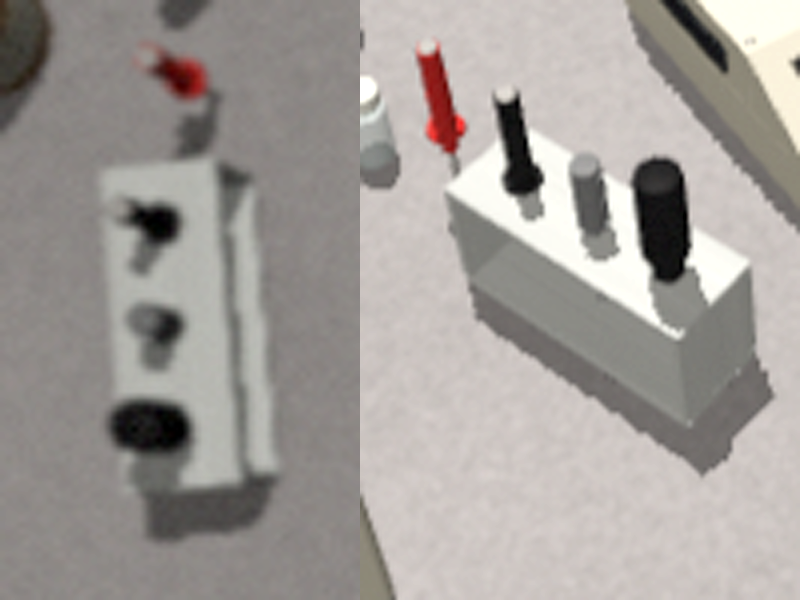

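The crops confirm both choices. The cradle pack is a grey 70 x 44 mm block and smaller than the loose grey one, whose footprint is about 99 x 61 mm. The slim black flanged tool is in the rack's far hole, with the red look-alike standing free beyond the rack. In crop c1 the bay mouth is centred at about (346,190) and the reset hole at (124,146).

```bash
cat >> h.py <<'E'
def go(x,y,z,yaw):
    "shift & turn (move units) from the measured pose to a downward pose"
    o=env.get_obs();T=R.from_euler('xyz',o["tool_rot"],degrees=True);G=R.from_euler('xyz',[180,0,yaw],degrees=True)
    print("now",o["tool_pos"].round(4),o["tool_rot"].round(2),"F",o["force"].round(1),"w",round(o["grip_width"],4),"t",o["time_s"])
    print("go shift",((T.inv().apply(np.array([x,y,z])-o["tool_pos"]))/.1).round(3),"turn",((T.inv()*G).as_rotvec(degrees=True)/180).round(3))
E
python3 - <<'E'
from h import *
t=np.load("top0.npz");s=np.load("side0.npz")
c=cloud("top",t["d"])
P=c[150:260,240:370].reshape(-1,3);D=P[(abs(P[:,2]-.099)<.003)]
r=cv2.minAreaRect(D[:,:2].astype(np.float32)*1000);print("deck",r,cv2.boxPoints(r).round(0).tolist())
g=cv2.cvtColor(t["p"],cv2.COLOR_RGB2GRAY).astype(float)
def blob(n,g,u0,u1,v0,v1,th,z,zref=None):
    k=8;G=cv2.resize(g[v0:v1,u0:u1],None,fx=k,fy=k,interpolation=cv2.INTER_LINEAR)
    m=(G<th).astype(np.uint8);cs,_=cv2.findContours(m,cv2.RETR_EXTERNAL,cv2.CHAIN_APPROX_NONE);C=max(cs,key=cv2.contourArea)[:,0]
    uv=(C+.5)/k-.5+[u0,v0];w=np.array([ray(n,a,b,z)[:2]*1000 for a,b in uv],np.float32);return cv2.minAreaRect(w)
print("bay top",blob("top",g,308,345,187,218,110,.1)); print("hole top",blob("top",g,265,277,185,198,130,.1))
gs=cv2.cvtColor(s["p"],cv2.COLOR_RGB2GRAY).astype(float)
print("bay side",blob("side",gs,320,362,176,208,110,.1)); print("hole side",blob("side",gs,278,292,211,223,120,.1))
for n,q in(("top",t),("side",s)):
    C=cloud(n,q["d"]);red=(q["p"][...,0].astype(int)-q["p"][...,1]>60)
    m=(C[...,2]>.092)&(C[...,2]<.19)&(C[...,0]>.4)&(C[...,0]<.65)&(C[...,1]>.24)&(C[...,1]<.36)
    for nm,mm in(("tool",m&~red),("red",m&red)):
        num,l=cv2.connectedComponents(mm.astype(np.uint8))
        for i in range(1,num):
            Q=C[l==i]
            if len(Q)>3:
                print(n,nm,len(Q),Q.mean(0).round(3),Q[:,2].max().round(3),"top xy",Q[Q[:,2]>Q[:,2].max()-.006].mean(0).round(4))
    for nm,z0,z1 in(("rib",.076,.095),):
        Q=C.reshape(-1,3);Q=Q[(Q[:,2]>z0)&(Q[:,2]<z1)&(abs(Q[:,0]-.443)<.04)&(abs(Q[:,1]+.311)<.04)]
        print(n,nm,len(Q),cv2.minAreaRect(Q[:,:2].astype(np.float32)*1000))
    Q=C.reshape(-1,3);Q=Q[(abs(Q[:,2]-.084)<.004)&(abs(Q[:,0]-.491)<.12)&(abs(Q[:,1]-.307)<.06)]
    print(n,"rack",cv2.minAreaRect(Q[:,:2].astype(np.float32)*1000))
go(.443,-.311,.2,72.3)
E
```

```text
deck ((547.3251953125, 1.1330413818359375), (299.9585876464844, 184.77520751953125), 76.06041717529297) [[422.0, -122.0], [601.0, -167.0], [673.0, 124.0], [494.0, 169.0]]
bay top ((535.6018676757812, -73.99325561523438), (87.1324691772461, 61.4478759765625), 76.39588928222656)
hole top ((574.5896606445312, 101.51482391357422), (25.92401695251465, 25.86952018737793), 44.26909637451172)
bay side ((535.7752075195312, -69.28988647460938), (83.96644592285156, 58.119422912597656), 75.96288299560547)
hole side ((574.3121337890625, 106.3450927734375), (19.072227478027344, 18.326040267944336), 27.30454444885254)
top tool 35 [0.625 0.303 0.122] 0.139 top xy [0.6259 0.3046 0.1355]
top tool 43 [0.544 0.308 0.136] 0.161 top xy [0.5454 0.3115 0.1576]
top tool 49 [0.489 0.303 0.125] 0.139 top xy [0.4904 0.3057 0.1362]
top tool 114 [0.435 0.296 0.151] 0.171 top xy [0.434  0.3013 0.1671]
top rib 65 ((442.8749694824219, -311.8202819824219), (41.50312805175781, 14.900047302246094), 72.68511962890625)
top rack ((490.3850402832031, 306.2281799316406), (174.16665649414062, 62.963829040527344), 5.471235275268555)
side tool 21 [0.627 0.31  0.134] 0.137 top xy [0.6269 0.3094 0.1342]
side tool 150 [0.543 0.317 0.129] 0.16 top xy [0.5458 0.3151 0.1566]
side tool 148 [0.487 0.312 0.12 ] 0.14 top xy [0.4903 0.31   0.1364]
side tool 352 [0.431 0.309 0.142] 0.17 top xy [0.4362 0.305  0.1663]
side red 58 [0.623 0.311 0.112] 0.133 top xy [0.6226 0.31   0.1308]
side rib 59 ((443.8689270019531, -306.6949157714844), (46.57460403442383, 16.310243606567383), 73.85572052001953)
side rack ((492.00262451171875, 309.1851501464844), (177.2801513671875, 64.7965087890625), 5.459488391876221)
now [ 0.2232 -0.61    0.2356] [-1.799e+02  1.000e-02  2.010e+01] F [ 0.2 -0.7 -0.1] w 0.0869 t 0.1
go shift [ 3.092 -2.052  0.359] turn [-0.001 -0.    -0.29 ]
```

>>> {"api": "jog_arm", "payload": {
  "motion": [
    [[0.4,-0.25,0,0,0,-0.045,0.3],[0.8,-0.5,0,0,0,-0.09,0.3],[1.0,-0.65,0,0,0,-0.135,0.3],[1.0,-0.65,0,0,0,-0.18,0.3],[1.0,-0.65,0,0,0,-0.2,0.3]]
  ]
}}

```text
time_s: 0.6
tool_pos: [0.2958, -0.5138, 0.2363]
tool_rot: [-180.0, -0.0, 56.5]
force: [0.7, 0.8, 0.1]
grip_width: 0.0619
grasp_force: 0.0
```

```bash
python3 -c "
from h import *
go(.443,-.309,.2,72.5)"
```

```text
now [ 0.2958 -0.5138  0.2363] [-1.7997e+02 -1.0000e-02  5.6500e+01] F [0.7 0.8 0.1] w 0.0619 t 0.6
go shift [2.52  0.097 0.363] turn [-0.    -0.    -0.089]
```

>>> {"api": "jog_arm", "payload": {
  "motion": [
    [[0.4,0.02,0,0,0,0,0.3],[0.8,0.04,0,0,0,0,0.3],[1.0,0.05,0,0,0,0,0.3]]
  ]
}}

```text
time_s: 0.9
tool_pos: [0.3574, -0.4312, 0.2362]
tool_rot: [-180.0, -0.1, 56.3]
force: [0.7, 0.6, -0.2]
grip_width: 0.0608
grasp_force: 0.0
```

>>> {"api": "jog_arm", "payload": {
  "motion": [
    [[0.4,0.02,0,0,0,0,0.3],[0.8,0.04,0,0,0,-0.045,0.3],[1.0,0.05,0,0,0,-0.089,0.3],[1.0,0.05,0,0,0,-0.089,0.3]]
  ]
}}

```text
time_s: 1.3
tool_pos: [0.4172, -0.3509, 0.2364]
tool_rot: [180.0, -0.1, 72.6]
force: [0.1, -0.1, 0.4]
grip_width: 0.0606
grasp_force: 0.0
```

```bash
python3 -c "
from h import *
go(.4433,-.3093,.13,72.5)"
```

```text
now [ 0.4172 -0.3509  0.2364] [ 1.7999e+02 -8.0000e-02  7.2580e+01] F [ 0.1 -0.1  0.4] w 0.0606 t 1.3
go shift [0.473 0.124 1.065] turn [ 0. -0.  0.]
```

>>> {"api": "jog_arm", "payload": {
  "motion": [
    [[0.3,0.08,0,0,0,0,0.4],[0.473,0.124,0.4,0,0,0,0.45],[0.473,0.124,0.8,0,0,0,0.45],[0.473,0.124,1.0,0,0,0,0.45],[0.473,0.124,1.0,0,0,0,0.45]]
  ]
}}

```text
time_s: 1.8
tool_pos: [0.4378, -0.3133, 0.1329]
tool_rot: [-179.6, -0.1, 71.9]
force: [-0.2, 0.1, 0.5]
grip_width: 0.0482
grasp_force: 0.0
```

```bash
python3 -c "
from h import *
go(.4433,-.3093,.078,72.5)"
```

```text
now [ 0.4378 -0.3133  0.1329] [-1.7959e+02 -1.0000e-01  7.1900e+01] F [-0.2  0.1  0.5] w 0.0482 t 1.8
go shift [0.054 0.043 0.548] turn [-0.002 -0.001 -0.003]
```

>>> {"api": "jog_arm", "payload": {
  "motion": [
    [[0,0,0,0,0,0,0.45],[0,0,0,0,0,0,0.45],[0,0,0,0,0,0,0.45]]
  ]
}}

```text
time_s: 2.1
tool_pos: [0.4418, -0.3145, 0.1383]
tool_rot: [179.8, 0.1, 72.1]
force: [-0.1, -0.9, 0.1]
grip_width: 0.048
grasp_force: 0.0
```

```bash
python3 -c "
from h import *
go(.4433,-.3093,.078,72.5)"
```

```text
now [ 0.4418 -0.3145  0.1383] [1.7984e+02 7.0000e-02 7.2050e+01] F [-0.1 -0.9  0.1] w 0.048 t 2.1
go shift [ 0.054 -0.003  0.602] turn [ 0.001  0.    -0.002]
```

>>> {"api": "jog_arm", "payload": {
  "motion": [
    [[0.05,0,0.15,0,0,0,0.45],[0.05,0,0.3,0,0,0,0.45],[0.05,0,0.3,0,0,-0.002,0.45],[0.05,0,0.3,0,0,-0.002,0.45],[0.05,0,0.3,0,0,-0.002,0.45]]
  ]
}}

```text
time_s: 2.6
tool_pos: [0.4428, -0.3088, 0.1067]
tool_rot: [180.0, 0.0, 72.5]
force: [-0.2, -0.5, 0.5]
grip_width: 0.0479
grasp_force: 0.0
```

```bash
python3 -c "
from h import *
go(.4433,-.3093,.078,72.5)
p,d=env.read_camera('side');cv2.imwrite('pics/s1.png',np.clip(cv2.resize(p[120:240,340:500,::-1],None,fx=5,fy=5,interpolation=cv2.INTER_CUBIC)*1.5,0,255).astype('uint8'))
go(.4433,-.3093,.078,72.5)"
```

```text
now [ 0.4428 -0.3088  0.1067] [1.7999e+02 1.0000e-02 7.2480e+01] F [-0.2 -0.5  0.5] w 0.0479 t 2.6
go shift [-0.004  0.006  0.287] turn [ 0.  0. -0.]
now [ 0.4429 -0.3089  0.1069] [1.7996e+02 2.0000e-02 7.2480e+01] F [0.2 0.3 0.9] w 0.0477 t 2.65
go shift [-0.003  0.005  0.289] turn [ 0.  0. -0.]
```

View pics/s1.png

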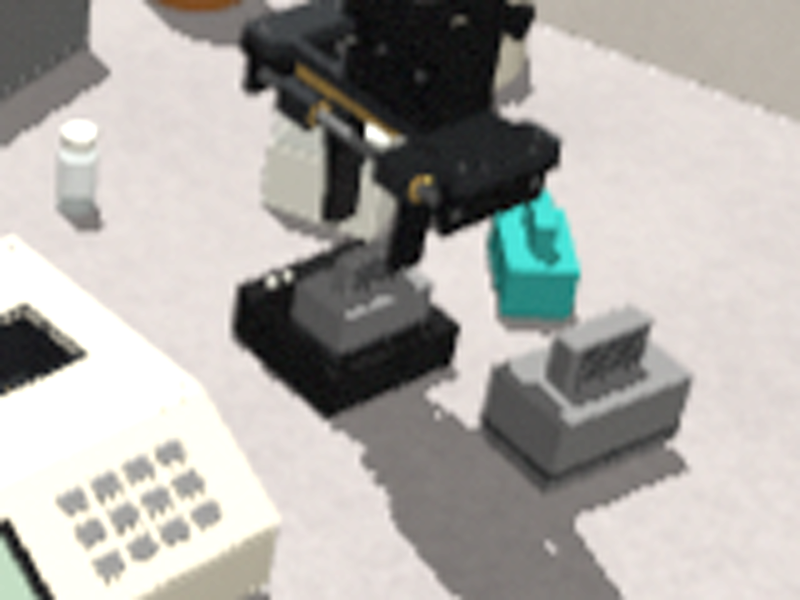

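The view shows the open fingers, at crop (345,180) and (405,235), straddling the rib at (370,270). I go down and close.

>>> {"api": "jog_arm", "payload": {
  "motion": [
    [[0,0,0.1,0,0,0,0.45],[0,0,0.2,0,0,0,0.45],[0,0,0.28,0,0,0,0.45],[0,0,0.28,0,0,0,0.45],[0,0,0.28,0,0,0,0.45]]
  ],
  "grip_force": 20
}}

```text
time_s: 3.15
tool_pos: [0.4424, -0.3084, 0.0781]
tool_rot: [-180.0, -0.0, 72.5]
force: [-0.4, 0.4, 1.2]
grip_width: 0.0479
grasp_force: 0.0
```

>>> {"api": "jog_arm", "payload": {
  "motion": [
    [[0,0,0,0,0,0,1],[0,0,0,0,0,0,1],[0,0,0,0,0,0,1],[0,0,0,0,0,0,1],[0,0,0,0,0,0,1]]
  ],
  "grip_force": 20
}}

```text
time_s: 3.65
tool_pos: [0.4428, -0.3088, 0.0787]
tool_rot: [180.0, 0.0, 72.5]
force: [0.9, 0.0, 0.5]
grip_width: 0.0157
grasp_force: 0.5
```

>>> {"api": "jog_arm", "payload": {
  "motion": [
    [[0,0,0,0,0,0,1],[0,0,0,0,0,0,1],[0,0,0,0,0,0,1],[0,0,0,0,0,0,1]]
  ],
  "grip_force": 45
}}

```text
time_s: 4.05
tool_pos: [0.4428, -0.3087, 0.0786]
tool_rot: [180.0, 0.0, 72.5]
force: [0.8, 0.0, -0.8]
grip_width: 0.0135
grasp_force: 44.9
```

```bash
python3 -c "
from h import *
go(.4433,-.3093,.17,72.5)"
```

```text
now [ 0.4428 -0.3087  0.0786] [1.7998e+02 1.0000e-02 7.2480e+01] F [ 0.8  0.  -0.8] w 0.0135 t 4.05
go shift [-0.004  0.007 -0.914] turn [ 0.  0. -0.]
```

>>> {"api": "jog_arm", "payload": {
  "motion": [
    [[0,0,-0.2,0,0,0,1],[0,0,-0.5,0,0,0,1],[0,0,-0.8,0,0,0,1],[0,0,-1,0,0,0,1],[0,0,-1,0,0,0,1]]
  ]
}}

```text
time_s: 4.55
tool_pos: [0.4439, -0.3096, 0.1812]
tool_rot: [179.7, 0.1, 72.5]
force: [0.3, -0.0, -2.6]
grip_width: 0.0134
grasp_force: 44.9
```

```bash
python3 -c "
from h import *
go(.4428+.0923,-.3087+.2376,.19,76.2)"
```

```text
now [ 0.4439 -0.3096  0.1812] [1.7974e+02 1.2000e-01 7.2480e+01] F [ 0.3 -0.  -2.6] w 0.0134 t 4.55
go shift [ 2.548  0.152 -0.092] turn [ 0.001  0.001 -0.021]
```

>>> {"api": "jog_arm", "payload": {
  "motion": [
    [[0.3,0.02,-0.05,0,0,0,1],[0.6,0.04,-0.1,0,0,0,1],[0.9,0.06,-0.1,0,0,0,1],[1,0.06,-0.1,0,0,0,1]]
  ]
}}

```text
time_s: 4.95
tool_pos: [0.4789, -0.2108, 0.187]
tool_rot: [-179.9, -0.1, 72.8]
force: [0.1, 0.3, -2.6]
grip_width: 0.0136
grasp_force: 44.9
```

>>> {"api": "jog_arm", "payload": {
  "motion": [
    [[0.3,0.02,0,0,0,0,1],[0.6,0.04,0,0,0,0,1],[0.9,0.06,0,0,0,-0.02,1],[1,0.06,0,0,0,-0.02,1],[1,0.06,0,0,0,-0.02,1]]
  ]
}}

```text
time_s: 5.45
tool_pos: [0.5139, -0.1203, 0.1874]
tool_rot: [-179.9, -0.0, 76.2]
force: [-0.8, -0.4, -1.9]
grip_width: 0.0136
grasp_force: 44.9
```

```bash
python3 -c "
from h import *
go(.5351,-.0711,.19,76.2)"
```

```text
now [ 0.5139 -0.1203  0.1874] [-1.7989e+02 -1.0000e-02  7.6200e+01] F [-0.8 -0.4 -1.9] w 0.0136 t 5.45
go shift [ 0.528  0.089 -0.026] turn [-0.001 -0.    -0.   ]
```

>>> {"api": "jog_arm", "payload": {
  "motion": [
    [[0.25,0.04,0,0,0,0,1],[0.45,0.08,0,0,0,0,1],[0.53,0.09,0,0,0,0,1],[0.53,0.09,0,0,0,0,1],[0.53,0.09,0,0,0,0,1]]
  ]
}}

```text
time_s: 5.95
tool_pos: [0.5351, -0.0744, 0.1881]
tool_rot: [-179.9, 0.1, 76.0]
force: [0.3, -0.1, -2.4]
grip_width: 0.0138
grasp_force: 44.9
```

```bash
cat > m.py <<'E'
from h import *
go(.5351,-.0711,.165,76.2)
for n in("top","side"):
    p,d=env.read_camera(n);C=cloud(n,d).reshape(-1,3);o=env.get_obs();T=o["tool_pos"]
    zf=T[2]-.0187
    Q=C[(abs(C[:,2]-zf)<.005)&(abs(C[:,0]-T[0])<.05)&(abs(C[:,1]-T[1])<.05)]
    print(n,len(Q),cv2.minAreaRect(Q[:,:2].astype(np.float32)*1000) if len(Q)>3 else "")
    K,oo,Rm=cam(n);uv=(K@(Rm.T@(T-oo)));uv=(uv/uv[2])[:2].astype(int);print(uv)
    a=cv2.resize(p[uv[1]-40:uv[1]+60,uv[0]-60:uv[0]+60,::-1],(720,600),interpolation=cv2.INTER_CUBIC)
    cv2.imwrite(f"pics/ins_{n}.png",np.clip(a*1.5,0,255).astype('uint8'))
go(.5351,-.0711,.165,76.2)
E
python3 m.py
```

```text
now [ 0.5351 -0.0744  0.1881] [-1.7995e+02  9.0000e-02  7.5950e+01] F [ 0.3 -0.1 -2.4] w 0.0138 t 5.95
go shift [ 0.032 -0.008  0.231] turn [-0.     0.    -0.001]
top 0 
[326 199]
side 186 ((534.8034057617188, -74.44453430175781), (73.16329193115234, 47.04082107543945), 75.77842712402344)
[341 164]
now [ 0.5352 -0.0742  0.1883] [-1.7997e+02  7.0000e-02  7.5930e+01] F [-0.1  0.2 -2. ] w 0.0133 t 6.05
go shift [ 0.03  -0.008  0.233] turn [-0.     0.    -0.001]
```

View pics/ins_side.png

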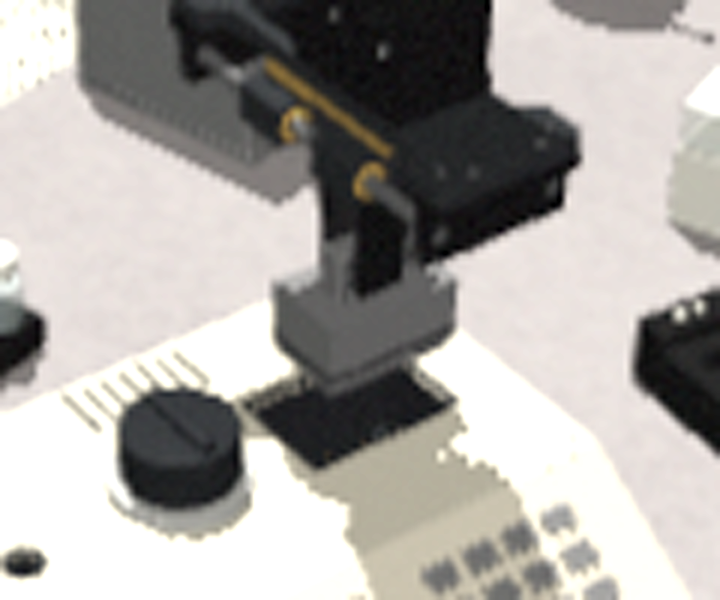

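The battery hangs about 30 mm above the bay with matching yaw. It needs roughly 4 mm more in +y.

>>> {"api": "jog_arm", "payload": {
  "motion": [
    [[0.035,-0.005,0,0,0,0,1],[0.035,-0.005,0.1,0,0,0,1],[0.035,-0.005,0.2,0,0,0,1],[0.035,-0.005,0.2,0,0,0,1],[0.035,-0.005,0.2,0,0,0,1]]
  ]
}}

```text
time_s: 6.55
tool_pos: [0.5357, -0.0687, 0.1678]
tool_rot: [-179.9, 0.0, 76.1]
force: [0.5, -0.3, -1.9]
grip_width: 0.0136
grasp_force: 44.9
```

```bash
python3 -c "
from h import *
go(.5357,-.0705,.155,76.1)"
```

```text
now [ 0.5357 -0.0687  0.1678] [-179.92    0.     76.08] F [ 0.5 -0.3 -1.9] w 0.0136 t 6.55
go shift [-0.017  0.005  0.128] turn [-0.  0. -0.]
```

>>> {"api": "jog_arm", "payload": {
  "motion": [
    [[-0.015,0,0,0,0,0,1],[-0.015,0,0.05,0,0,0,1],[-0.015,0,0.1,0,0,0,1],[-0.015,0,0.14,0,0,0,1],[-0.015,0,0.14,0,0,0,1]]
  ]
}}

```text
time_s: 7.05
tool_pos: [0.5351, -0.0701, 0.1536]
tool_rot: [-179.9, 0.0, 76.1]
force: [0.4, 0.1, -2.1]
grip_width: 0.0139
grasp_force: 44.9
```

```bash
python3 -c "
from h import *
go(.5357,-.0705,.125,76.1)"
```

```text
now [ 0.5351 -0.0701  0.1536] [-1.7991e+02  1.0000e-02  7.6090e+01] F [ 0.4  0.1 -2.1] w 0.0139 t 7.05
go shift [-0.002  0.007  0.286] turn [-0.001  0.    -0.   ]
```

>>> {"api": "jog_arm", "payload": {
  "motion": [
    [[0,0,0.06,0,0,0,1],[0,0,0.12,0,0,0,1],[0,0,0.18,0,0,0,1],[0,0,0.24,0,0,0,1],[0,0,0.24,0,0,0,1]]
  ]
}}

```text
time_s: 7.55
tool_pos: [0.535, -0.0701, 0.1293]
tool_rot: [-179.9, 0.0, 76.1]
force: [-0.3, 0.1, -2.4]
grip_width: 0.0137
grasp_force: 44.9
```

>>> {"api": "jog_arm", "payload": {
  "motion": [
    [[0,0,0.03,0,0,0,1],[0,0,0.06,0,0,0,1],[0,0,0.08,0,0,0,1],[0,0,0.08,0,0,0,1]]
  ],
  "grip_force": 60
}}

```text
time_s: 7.95
tool_pos: [0.5362, -0.0702, 0.1237]
tool_rot: [179.9, 0.0, 76.1]
force: [-0.7, 0.0, 4.4]
grip_width: 0.0138
grasp_force: 60.0
```

>>> {"api": "jog_arm", "payload": {
  "motion": [
    [[0,0,0.02,0,0,0,1],[0,0,0.03,0,0,0,1],[0,0,0.03,0,0,0,1],[0,0,0.03,0,0,0,1]]
  ]
}}

```text
time_s: 8.35
tool_pos: [0.5363, -0.0702, 0.1213]
tool_rot: [179.9, 0.0, 76.1]
force: [-1.8, 0.9, 7.6]
grip_width: 0.0136
grasp_force: 60.0
```

>>> {"api": "jog_arm", "payload": {
  "motion": [
    [[0,0,0.02,0,0,0,1],[0,0,0.03,0,0,0,1],[0,0,0.03,0,0,0,1],[0,0,0.03,0,0,0,1]]
  ]
}}

```text
time_s: 8.75
tool_pos: [0.5363, -0.0702, 0.1184]
tool_rot: [179.9, 0.0, 76.1]
force: [-2.0, 0.2, 8.8]
grip_width: 0.0133
grasp_force: 60.0
```

>>> {"api": "jog_arm", "payload": {
  "motion": [
    [[0,0,0.02,0,0,0,1],[0,0,0.02,0,0,0,1],[0,0,0.02,0,0,0,1],[0,0,0.02,0,0,0,1]]
  ]
}}

```text
time_s: 9.15
tool_pos: [0.5365, -0.0702, 0.1182]
tool_rot: [179.9, 0.1, 76.1]
force: [-7.6, 0.5, 19.4]
grip_width: 0.0132
grasp_force: 60.0
```

>>> {"api": "jog_arm", "payload": {
  "motion": [
    [[0,0,0.02,0,0,0,1],[0,0,0.02,0,0,0,1],[0,0,0.02,0,0,0,1],[0,0,0.02,0,0,0,1]]
  ]
}}

```text
time_s: 9.55
tool_pos: [0.5368, -0.0703, 0.1181]
tool_rot: [179.9, 0.1, 76.1]
force: [-12.8, 0.8, 30.9]
grip_width: 0.0137
grasp_force: 60.1
```

>>> {"api": "jog_arm", "payload": {
  "motion": [
    [[0,0,-0.03,0,0,0,1],[0,0,-0.05,0,0,0,1],[0,0,-0.05,0,0,0,1],[0,0,-0.05,0,0,0,0.6],[0,0,-0.05,0,0,0,0.5]]
  ]
}}

```text
time_s: 10.05
tool_pos: [0.5357, -0.0702, 0.1172]
tool_rot: [-180.0, -0.0, 76.1]
force: [0.2, -0.3, 0.5]
grip_width: 0.0228
grasp_force: 0.0
```

>>> {"api": "jog_arm", "payload": {
  "motion": [
    [[0,0,0,0,0,0,0.5],[0,0,0,0,0,0,0.5],[0,0,0,0,0,0,0.5],[0,0,0,0,0,0,0.5]]
  ]
}}

```text
time_s: 10.45
tool_pos: [0.5357, -0.0702, 0.1174]
tool_rot: [-180.0, 0.0, 76.1]
force: [-0.2, 1.2, -0.5]
grip_width: 0.0426
grasp_force: 0.0
```

>>> {"api": "jog_arm", "payload": {
  "motion": [
    [[0,0,-0.2,0,0,0,0.5],[0,0,-0.5,0,0,0,0.5],[0,0,-0.8,0,0,0,0.5],[0,0,-1,0,0,0,0.5],[0,0,-1,0,0,0,0.5]]
  ]
}}

```text
time_s: 10.95
tool_pos: [0.5377, -0.0702, 0.2208]
tool_rot: [179.7, 0.0, 76.1]
force: [0.5, 0.1, -0.3]
grip_width: 0.0432
grasp_force: 0.0
```

>>> {"api": "jog_arm", "payload": {
  "motion": [
    [[0.3,0,-0.2,0,0,-0.04,0.5],[0.6,0,-0.4,0,0,-0.08,0.5],[0.9,0,-0.5,0,0,-0.12,0.5],[1,0,-0.5,0,0,-0.16,0.5],[1,0,-0.5,0,0,-0.2,0.5]]
  ]
}}

```text
time_s: 11.45
tool_pos: [0.5597, 0.0299, 0.2668]
tool_rot: [-180.0, -0.1, 112.6]
force: [-0.5, -1.1, -0.8]
grip_width: 0.0432
grasp_force: 0.0
```

```bash
python3 -c "
from h import *
go(.5458,.3131,.26,185.5)"
```

```text
now [0.5597 0.0299 0.2668] [-1.7999e+02 -8.0000e-02  1.1264e+02] F [-0.5 -1.1 -0.8] w 0.0432 t 11.45
go shift [2.667 0.962 0.071] turn [ 0.    -0.    -0.405]
```

>>> {"api": "jog_arm", "payload": {
  "motion": [
    [[0.3,0.1,0,0,0,-0.04,0.5],[0.6,0.2,0,0,0,-0.08,0.5],[0.9,0.32,0,0,0,-0.12,0.5],[1,0.36,0,0,0,-0.16,0.5],[1,0.36,0,0,0,-0.2,0.5]]
  ]
}}

```text
time_s: 11.95
tool_pos: [0.5544, 0.1362, 0.2663]
tool_rot: [180.0, -0.1, 148.7]
force: [-0.5, -0.5, -0.3]
grip_width: 0.0436
grasp_force: 0.0
```

```bash
python3 -c "
from h import *
go(.5458,.3131,.26,185.5)"
```

```text
now [0.5544 0.1362 0.2663] [ 1.7999e+02 -1.2000e-01  1.4866e+02] F [-0.5 -0.5 -0.3] w 0.0436 t 11.95
go shift [0.993 1.466 0.065] turn [ 0.    -0.001 -0.205]
```

>>> {"api": "jog_arm", "payload": {
  "motion": [
    [[0.2,0.3,0,0,0,-0.04,0.5],[0.4,0.6,0,0,0,-0.08,0.5],[0.6,0.9,0,0,0,-0.12,0.5],[0.67,1,0,0,0,-0.16,0.5],[0.67,1,0,0,0,-0.205,0.5]]
  ]
}}

```text
time_s: 12.45
tool_pos: [0.5498, 0.2568, 0.2662]
tool_rot: [179.9, -0.1, -174.4]
force: [0.1, -1.0, -0.3]
grip_width: 0.0438
grasp_force: 0.0
```

```bash
python3 -c "
from h import *
go(.5458,.3131,.26,185.5)"
```

```text
now [0.5498 0.2568 0.2662] [ 1.7991e+02 -1.2000e-01 -1.7439e+02] F [ 0.1 -1.  -0.3] w 0.0438 t 12.45
go shift [-0.015  0.564  0.063] turn [ 0.001 -0.001  0.001]
```

>>> {"api": "jog_arm", "payload": {
  "motion": [
    [[-0.01,0.3,0,0,0,0,0.5],[-0.02,0.55,0,0,0,0,0.5],[-0.02,0.56,0.3,0,0,0,0.5],[-0.02,0.56,0.7,0,0,0,0.5],[-0.02,0.56,0.7,0,0,0,0.5]]
  ]
}}

```text
time_s: 12.95
tool_pos: [0.5457, 0.3069, 0.191]
tool_rot: [-179.7, -0.6, -175.0]
force: [-0.1, -1.2, -0.5]
grip_width: 0.0433
grasp_force: 0.0
```

>>> {"api": "jog_arm", "payload": {
  "motion": [
    [[0,0,0,0,0,0,0.5],[0,0,0,0,0,0,0.5],[0,0,0,0,0,0,0.5]]
  ]
}}

```text
time_s: 13.25
tool_pos: [0.5496, 0.3099, 0.1996]
tool_rot: [179.9, 0.2, -175.0]
force: [-0.1, -0.4, 0.1]
grip_width: 0.0433
grasp_force: 0.0
```

Run:
```python
from h import *
go(.5458,.3131,.13,185.5)
p,d=env.read_camera("side");C=cloud("side",d)
cv2.imwrite('pics/s2.png',np.clip(cv2.resize(p[200:320,150:310,::-1],None,fx=5,fy=5,interpolation=cv2.INTER_CUBIC)*1.3,0,255).astype('uint8'))
p,d=env.read_camera("top");C=cloud("top",d).reshape(-1,3)
b=np.array([.5357,-.0705]);q=C[np.linalg.norm(C[:,:2]-b,axis=1)<.045]
deck=C[(abs(C[:,2]-.1)<.01)&(np.linalg.norm(C[:,:2]-b,axis=1)<.075)&(np.linalg.norm(C[:,:2]-b,axis=1)>.055)]
dx=(C[:,:2]-b)@np.array([.9707,-.2402]);dy=(C[:,:2]-b)@np.array([.2402,.9707])
f=C[(abs(dx)>10e-3)&(abs(dx)<18e-3)&(abs(dy)<.03)];rb=C[(abs(dx)<4e-3)&(abs(dy)<.017)]
print("deck z",np.median(deck[:,2]),"face z",np.median(f[:,2]),f[:,2].std(),"rib z",np.median(rb[:,2]))
```

```text
now [0.5496 0.3099 0.1996] [ 1.7993e+02  1.6000e-01 -1.7504e+02] F [-0.1 -0.4  0.1] w 0.0433 t 13.25
go shift [0.037 0.034 0.696] turn [ 0.     0.001 -0.003]
deck z 0.09905512959583018 face z 0.09883872179594522 0.0021580952928742965 rib z 0.12371542954173242
```

View pics/s2.png

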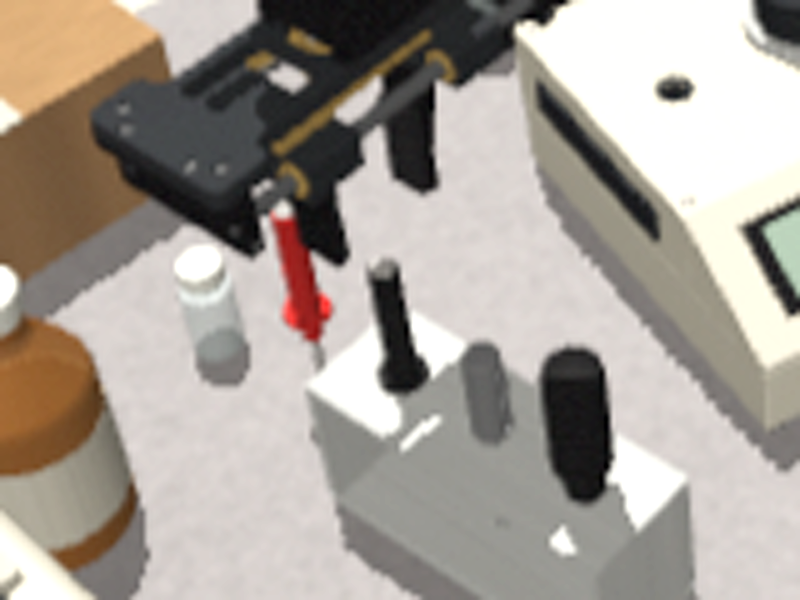

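The battery face reads level with the deck (0.0988 against 0.0991 m). In the picture the slim black flanged stylus stands at crop (390,320), with the fingers above it still about 4 mm off, and the red tool is clear to the left. I align and go down.

>>> {"api": "jog_arm", "payload": {
  "motion": [
    [[0.037,0.034,0,0,0,-0.003,0.5],[0.037,0.034,0.1,0,0,-0.003,0.5],[0.037,0.034,0.2,0,0,-0.003,0.5],[0.037,0.034,0.2,0,0,-0.003,0.5],[0.037,0.034,0.2,0,0,-0.003,0.5]]
  ]
}}

```text
time_s: 13.85
tool_pos: [0.5445, 0.312, 0.1767]
tool_rot: [-180.0, -0.1, -174.5]
force: [0.4, -0.4, 0.3]
grip_width: 0.0437
grasp_force: 0.0
```

```bash
python3 -c "
from h import *
go(.5458,.3131,.125,185.5)"
```

```text
now [0.5445 0.312  0.1767] [-1.7997e+02 -7.0000e-02 -1.7449e+02] F [ 0.4 -0.4  0.3] w 0.0437 t 13.85
go shift [-0.014  0.01   0.517] turn [-0. -0.  0.]
```

>>> {"api": "jog_arm", "payload": {
  "motion": [
    [[-0.014,0.01,0,0,0,0,0.5],[-0.014,0.01,0.15,0,0,0,0.5],[-0.014,0.01,0.3,0,0,0,0.5],[-0.014,0.01,0.45,0,0,0,0.5],[-0.014,0.01,0.52,0,0,0,0.5]]
  ]
}}

```text
time_s: 14.35
tool_pos: [0.545, 0.3126, 0.1227]
tool_rot: [-179.9, -0.2, -174.5]
force: [0.5, 0.6, -0.4]
grip_width: 0.0436
grasp_force: 0.0
```

>>> {"api": "jog_arm", "payload": {
  "motion": [
    [[0,0,0,0,0,0,0.5],[0,0,0,0,0,0,0.5],[0,0,0,0,0,0,0.7],[0,0,0,0,0,0,0.78],[0,0,0,0,0,0,0.78]]
  ],
  "grip_force": 5
}}

```text
time_s: 14.85
tool_pos: [0.5463, 0.3137, 0.126]
tool_rot: [180.0, 0.0, -174.5]
force: [0.8, -0.8, -0.1]
grip_width: 0.0269
grasp_force: 0.0
```

```bash
python3 -c "
from h import *
go(.5458,.3131,.125,185.5)"
```

```text
now [0.5463 0.3137 0.126 ] [ 1.7999e+02  5.0000e-02 -1.7448e+02] F [ 0.8 -0.8 -0.1] w 0.0269 t 14.85
go shift [ 0.006 -0.005  0.01 ] turn [0. 0. 0.]
```

Closing on the handle, gently first.

>>> {"api": "jog_arm", "payload": {
  "motion": [
    [[0,0,0,0,0,0,1],[0,0,0,0,0,0,1],[0,0,0,0,0,0,1],[0,0,0,0,0,0,1],[0,0,0,0,0,0,1]]
  ],
  "grip_force": 8
}}

```text
time_s: 15.35
tool_pos: [0.5462, 0.3131, 0.1256]
tool_rot: [-180.0, 0.0, -174.5]
force: [-0.3, -1.3, 1.1]
grip_width: 0.0134
grasp_force: 8.0
```

>>> {"api": "jog_arm", "payload": {
  "motion": [
    [[0,0,0,0,0,0,1],[0,0,0,0,0,0,1],[0,0,0,0,0,0,1]]
  ],
  "grip_force": 40
}}

```text
time_s: 15.65
tool_pos: [0.5462, 0.3131, 0.1256]
tool_rot: [-180.0, -0.0, -174.5]
force: [-0.5, -2.0, 2.5]
grip_width: 0.0129
grasp_force: 40.0
```

```bash
python3 -c "
from h import *
go(.5458,.3131,.225,185.5)
p,d=env.read_camera('side')
cv2.imwrite('pics/s3.png',np.clip(cv2.resize(p[200:320,150:310,::-1],None,fx=5,fy=5,interpolation=cv2.INTER_CUBIC)*1.3,0,255).astype('uint8'))"
```

```text
now [0.5462 0.3131 0.1256] [-179.96   -0.   -174.5 ] F [-0.5 -2.   2.5] w 0.0129 t 15.65
go shift [ 0.004 -0.001 -0.994] turn [-0. -0.  0.]
```

>>> {"api": "jog_arm", "payload": {
  "motion": [
    [[0,0,-0.15,0,0,0,1],[0,0,-0.35,0,0,0,1],[0,0,-0.6,0,0,0,1],[0,0,-0.85,0,0,0,1],[0,0,-1,0,0,0,1]]
  ]
}}

```text
time_s: 16.2
tool_pos: [0.5461, 0.3153, 0.2285]
tool_rot: [179.8, 0.1, -174.4]
force: [0.1, 0.5, -0.1]
grip_width: 0.0133
grasp_force: 40.0
```

>>> {"api": "jog_arm", "payload": {
  "motion": [
    [[0,0,-0.05,0,0,0,1],[0,0,-0.1,0,0,0,1],[0,0,-0.1,0,0,0,1],[0,0,-0.1,0,0,0,1]]
  ]
}}

```text
time_s: 16.6
tool_pos: [0.5457, 0.3132, 0.2344]
tool_rot: [-180.0, -0.1, -174.5]
force: [-0.6, -0.7, -0.8]
grip_width: 0.0129
grasp_force: 40.0
```

Run:
```python
from h import *
go(.5749,.1040,.236,185.5)
p,d=env.read_camera('side')
a=p[180:330,150:310,::-1];cv2.imwrite('pics/s4.png',np.clip(cv2.resize(a,(640,600),interpolation=cv2.INTER_CUBIC)*1.3,0,255).astype('uint8'))
```

```text
now [0.5457 0.3132 0.2344] [-1.7997e+02 -9.0000e-02 -1.7448e+02] F [-0.6 -0.7 -0.8] w 0.0129 t 16.6
go shift [-0.09  -2.111 -0.014] turn [-0. -0.  0.]
```

View pics/s4.png

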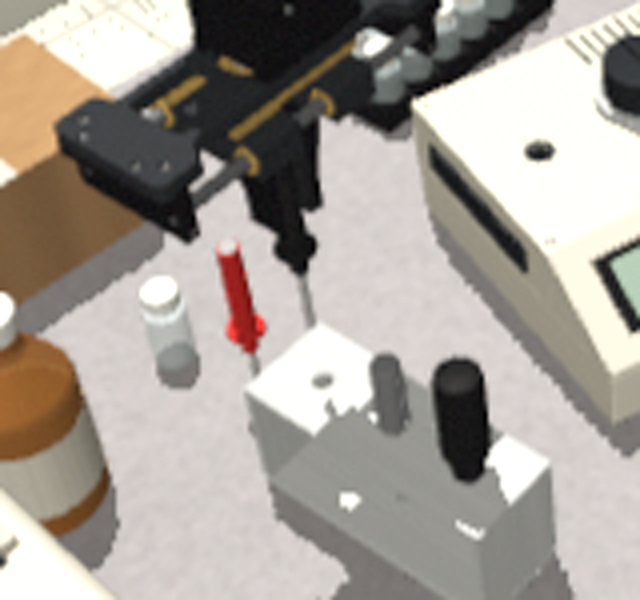

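The stylus is held and clear of the rack, with its tip at crop (311,325). The marker, screwdriver and red tool stand unchanged.

>>> {"api": "jog_arm", "payload": {
  "motion": [
    [[-0.02,-0.3,0,0,0,0,1],[-0.03,-0.6,0,0,0,0,1],[-0.04,-0.9,0,0,0,0,1],[-0.04,-1,0,0,0,0,1]]
  ]
}}

```text
time_s: 17.05
tool_pos: [0.5606, 0.21, 0.2343]
tool_rot: [-179.9, -0.1, -174.8]
force: [0.8, -0.1, -0.3]
grip_width: 0.0131
grasp_force: 40.0
```

>>> {"api": "jog_arm", "payload": {
  "motion": [
    [[-0.02,-0.3,0,0,0,0,1],[-0.03,-0.6,0,0,0,0,1],[-0.04,-0.9,0,0,0,0,1],[-0.05,-1,0,0,0,0,1],[-0.05,-1,0,0,0,0,1]]
  ]
}}

```text
time_s: 17.55
tool_pos: [0.5745, 0.1143, 0.2351]
tool_rot: [180.0, -0.0, -174.6]
force: [0.3, 0.0, -0.5]
grip_width: 0.0132
grasp_force: 40.0
```

>>> {"api": "jog_arm", "payload": {
  "motion": [
    [[0,-0.05,0,0,0,0,1],[0,-0.1,0,0,0,0,1],[0,-0.1,0.1,0,0,0,1],[0,-0.1,0.15,0,0,0,1],[0,-0.1,0.15,0,0,0,1]]
  ]
}}

```text
time_s: 18.05
tool_pos: [0.5743, 0.1058, 0.2191]
tool_rot: [180.0, -0.1, -174.4]
force: [-0.3, -0.4, -1.1]
grip_width: 0.0131
grasp_force: 40.0
```

```bash
python3 -c "
from h import *
go(.5745,.1045,.214,185.5)"
```

```text
now [0.5743 0.1058 0.2191] [ 1.7999e+02 -1.3000e-01 -1.7443e+02] F [-0.3 -0.4 -1.1] w 0.0131 t 18.05
go shift [-0.001 -0.013  0.051] turn [ 0.    -0.001  0.   ]
```

>>> {"api": "jog_arm", "payload": {
  "motion": [
    [[0,-0.012,0.05,0,0,0,1],[0,-0.012,0.1,0,0,0,1],[0,-0.012,0.1,0,0,0,1],[0,-0.012,0.1,0,0,0,1]]
  ]
}}

```text
time_s: 18.45
tool_pos: [0.5752, 0.1041, 0.2104]
tool_rot: [-180.0, -0.0, -174.5]
force: [-0.1, 0.0, -0.5]
grip_width: 0.0133
grasp_force: 40.0
```

Run:
```python
from h import *
go(.5745,.1045,.19,185.5)
p,d=env.read_camera('side')
cv2.imwrite('pics/s5.png',np.clip(cv2.resize(p[180:240,245:325,::-1],(800,600),interpolation=cv2.INTER_CUBIC)*1.2,0,255).astype('uint8'))
K,o,Rm=cam("side")
for z in(.1,.106):
    q=K@(Rm.T@(np.array([.5744,.1047,z])-o));q=q/q[2];print(z,(q[:2]+.5-[245,180])*10)
```

```text
now [0.5752 0.1041 0.2104] [-1.8000e+02 -2.0000e-02 -1.7448e+02] F [-0.1  0.  -0.5] w 0.0133 t 18.45
go shift [0.007 0.004 0.204] turn [-0. -0.  0.]
0.1 [403.49706497 375.46175157]
0.106 [402.34304615 358.27733524]
```

View pics/s5.png

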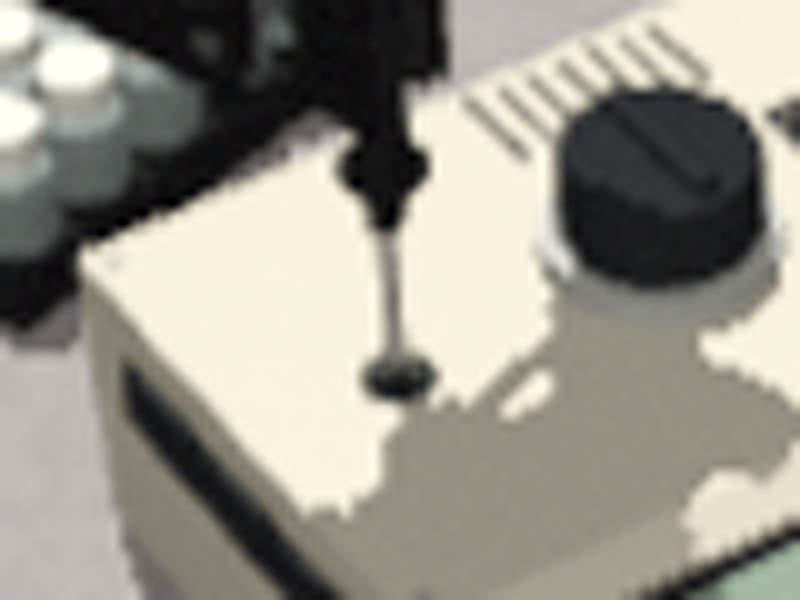

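The tip at (395,357) sits within about 1 mm of where the axis of the hole, at (400,380), puts it. I go down.

>>> {"api": "jog_arm", "payload": {
  "motion": [
    [[0,0,0.06,0,0,0,1],[0,0,0.12,0,0,0,1],[0,0,0.18,0,0,0,1],[0,0,0.18,0,0,0,1]]
  ]
}}

```text
time_s: 18.9
tool_pos: [0.5746, 0.1039, 0.1912]
tool_rot: [-180.0, -0.1, -174.5]
force: [0.4, 0.6, 0.4]
grip_width: 0.0131
grasp_force: 40.0
```

>>> {"api": "jog_arm", "payload": {
  "motion": [
    [[0,0,0.04,0,0,0,1],[0,0,0.08,0,0,0,1],[0,0,0.12,0,0,0,1],[0,0,0.12,0,0,0,1]]
  ]
}}

```text
time_s: 19.3
tool_pos: [0.575, 0.104, 0.1798]
tool_rot: [-180.0, -0.1, -174.5]
force: [-0.4, 0.4, 0.6]
grip_width: 0.0129
grasp_force: 40.0
```

>>> {"api": "jog_arm", "payload": {
  "motion": [
    [[0,0,0.02,0,0,0,1],[0,0,0.04,0,0,0,1],[0,0,0.06,0,0,0,1],[0,0,0.06,0,0,0,1]]
  ]
}}

```text
time_s: 19.7
tool_pos: [0.5756, 0.1043, 0.1748]
tool_rot: [-180.0, 0.0, -174.5]
force: [-0.1, 0.6, 3.7]
grip_width: 0.0132
grasp_force: 40.0
```

>>> {"api": "jog_arm", "payload": {
  "motion": [
    [[0,0,0.02,0,0,0,1],[0,0,0.03,0,0,0,1],[0,0,0.03,0,0,0,1],[0,0,0.03,0,0,0,1]]
  ]
}}

```text
time_s: 20.1
tool_pos: [0.5758, 0.1043, 0.1726]
tool_rot: [-180.0, 0.1, -174.5]
force: [-0.7, -0.5, 8.3]
grip_width: 0.0131
grasp_force: 40.0
```

>>> {"api": "jog_arm", "payload": {
  "motion": [
    [[0,0,0.02,0,0,0,1],[0,0,0.02,0,0,0,1],[0,0,0.02,0,0,0,1],[0,0,0.02,0,0,0,1]]
  ],
  "grip_force": 50
}}

```text
time_s: 20.5
tool_pos: [0.5761, 0.1046, 0.1722]
tool_rot: [-180.0, 0.1, -174.5]
force: [-3.5, -1.3, 15.3]
grip_width: 0.0131
grasp_force: 50.0
```

>>> {"api": "jog_arm", "payload": {
  "motion": [
    [[0,0,0,0,0,0,1],[0,0,0,0,0,0,1],[0,0,0,0,0,0,1],[0,0,0,0,0,0,1],[0,0,0,0,0,0,1]]
  ]
}}

```text
time_s: 21.0
tool_pos: [0.5761, 0.1046, 0.1722]
tool_rot: [-179.9, 0.1, -174.5]
force: [-2.3, -0.9, 15.1]
grip_width: 0.0132
grasp_force: 50.0
```

Run:
```python
from h import *
go(.5745,.1045,.17,185.5)
for n in("side","top"):
    p,d=env.read_camera(n);C=cloud(n,d).reshape(-1,3)
    b=np.array([.5357,-.0740 if n=="top" else -.0693])
    dx=(C[:,:2]-b)@np.array([.9707,-.2402]);dy=(C[:,:2]-b)@np.array([.2402,.9707])
    f=C[(abs(dx)>10e-3)&(abs(dx)<18e-3)&(abs(dy)<.028)&(C[:,2]<.12)];k=C[(abs(dx)<.06)&(abs(abs(dy)-.055)<.006)&(C[:,2]<.12)]
    print(n,len(f),len(k),"face",np.median(f[:,2]) if len(f) else 0,"deck",np.median(k[:,2]) if len(k) else 0)
    s0=np.load(n+"0.npz");df=(abs(d-s0["d"])>.015).astype(np.uint8)
    for q in cv2.connectedComponentsWithStats(df)[2]:
        if 12<q[4]<100000: print(n,"changed",q)
```

```text
now [0.5761 0.1046 0.1722] [-1.7995e+02  1.3000e-01 -1.7448e+02] F [-2.3 -0.9 15.1] w 0.0132 t 21.0
go shift [0.016 0.001 0.022] turn [-0.     0.001  0.   ]
side 51 189 face 0.09919499242298657 deck 0.09934104252181597
side changed [164   0   9   5  15]
side changed [217   0  16  10  45]
side changed [233   0   7   9  23]
side changed [240   0  14  10  31]
side changed [  149     0   491   327 47783]
side changed [274   0  17  11  48]
side changed [178   3  16  16  62]
side changed [170   4   6  10  23]
side changed [198   5  22  18  68]
side changed [273   7   7  11  22]
side changed [129  10   7   7  16]
side changed [169  13  10   8  17]
side changed [157  15  12  14  27]
side changed [168  17   8   7  14]
side changed [173  18  17  12  46]
side changed [221  19   7   8  18]
side changed [170  27  16  12  43]
side changed [188  27  28  12  81]
side changed [225  26  14  15  44]
side changed [214  30  18  31 137]
side changed [157  32  11  13  41]
side changed [239  33   5   5  13]
side changed [140  38   9  10  29]
side changed [190  38   9   6  14]
side changed [205  39  11  22  
[... 3653 characters left out ...]

side changed [326 180  27  21 287]
side changed [ 23 182  16  11  40]
side changed [149 183   5   8  14]
side changed [163 182   8   7  17]
side changed [ 58 185   6   6  14]
side changed [125 189   8   7  16]
side changed [ 35 194   5   7  14]
side changed [116 195   6   8  16]
side changed [ 23 207   6   9  13]
side changed [ 64 214   7   9  15]
side changed [223 251  10  26 155]
side changed [493 258  24  51 554]
top 89 280 face 0.09932305247188289 deck 0.09889998186490212
top changed [ 6  8 13  8 20]
top changed [  215   138   175   262 14788]
top changed [314 194  24  18 315]
top changed [198 198  11   6  46]
top changed [386 222  26  19 321]
top changed [  489   287   151   113 10734]
```

The button is at its hard stop: 15 N on it and the height no longer changes. The battery is level with the deck in both cameras. On the bench, only the cradle, bay, stylus slot and arm regions changed. I hand it in.

```bash
python3 -c "
from cell import env
print(env.sign_off())"
```

```text
the job is handed in; nothing more can be done
None
```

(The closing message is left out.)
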